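Put the mail wagon away in the station's drawer

ROBOT

A 6-joint arm with a two-finger parallel gripper is mounted at the origin on the work surface. World frame = base frame: x ahead of the robot, y to its left, z up, the work surface at z = 0. Lengths are in m, angles in degrees, forces in N, time in s.
With the tool pointing down it reaches from about 0.375 to 0.9 m from the base axis. Payload 3.1 kg.
Tool frame: the origin (TCP) lies at the very end of the fingers, on their centre line; the grasp point (between the pads) lies behind it (env.tcp_to_grasp is the x of the grasp point in the tool frame, in m); x points along the fingers, y is the direction in which the jaws open and shut, and the axes are right-handed (so a half turn about x gives the same grasp; the last joint's range is limited). The gripper opens to 85 mm and grips with 20 to 120 N. Pads are 22 mm wide; open, the fingers measure 114 mm over their backs; the gripper's body (76 mm by 85 mm) begins 54 mm behind the grasp point. The pads swing forward as they close: fully open they stand 13 mm farther back than shut.
Start: joints at [-84.483, 30.224, 82.088, -0, 67.689, -10.227], TCP at [0.17, -0.602, 0.231] pointing down, gripper open.
Joint ranges: [-176.69, 176.69], [-43.24, 126.21], [12.49, 139.97], [-82, 262], [0, 151.66], [-163.58, 163.58]. Speed limits (degrees/s): [159.86, 159.86, 180, 180, 180, 180].

INTERFACE

Orientations are given as [roll, pitch, yaw] about the fixed x, y, z axes, in that order (R = Rz(yaw) Ry(pitch) Rx(roll)).
In Python, from rig import readout, eyes, order, env gives the robot as it stands.
- The arm moves only by the shell command python3 -m creep 'ROWS' [OPENING] [FORCE]. ROWS is a JSON object of lists of equal length, an entry for each row: "translation": the shift along the tool's x, y, z as a fraction of full scale, a list of three; "spin": the turn about the tool's x as a fraction of full scale. In form: {"translation": [[tx, ty, tz], ...], "spin": [spin, ...]}. A call has 1 to 12 rows; each row shifts and turns the commanded pose from where the row before left it, along the tool's axes as they then stand; what a row does not reach is not made up. Full scale, the value 1, is 2 cm for a shift and 6 degrees for a turn. A row lasts 1/12 s, in which the tool goes at most 41.7 mm and 7.16 degrees, less where a joint would pass 70% of its speed; a pose out of reach is approached as far as the arm can. A call with a number of a shift or a turn outside -1 to 1 is refused whole. A call with a gripper value outside its range is refused whole. OPENING is the opening, from 0 (shut) to 1 (fully open), set as the call begins (- or left out, the last holds). The fingers move at their own pace and stop on an object; FORCE is the grip in N (left out, the last holds). Time passes only in rows, so rows that do not move let the fingers close. It gives the time, the measured TCP pose, the force and the opening at its end, in the units of the state.
- readout.get_obs(): the state, without advancing time (a new reading comes with each control period).
- eyes.get_image(name): name is "scene" or "top"; returns the picture (384x512x3 uint8, red, green, blue); there is no depth.
- eyes.camera_model(name): a dict with "camera_matrix" (3x3 intrinsics, pixels), "eye" and "attitude" of the camera in the world. Camera axes: x right, y down, z forward; pixel columns grow to the right and rows downward; lengths in m; the calibration is good to about 2 mm. A picture is of the moment at which its call begins. camera_model takes no time and is no camera call.
- order.sign_off(): hands the job in, once; it reports no verdict.
The state is a dict: "t": time; "qpos": joint angles; "joint_vel": joint speeds; "joint_torque": joint torques, N m; "eef_pos": TCP position; "orientation": TCP orientation; "ft_force": force on the tool from outside, world axes, zero at the start; "moment": the same for the moment, N m; "finger_gap": opening from 0.0 (shut) to 1.0 (fully open).
Only numpy, scipy, OpenCV 4.12 (cv2) and the standard library are available. Lean on these libraries where they do the work, as an engineer would, in place of code of your own. Each camera call takes 0.05 s, during which the arm holds its last target.

TASK

Put the mail wagon away in the open drawer of the toy station: set it down inside on its wheels without dropping it, then push the drawer home until its catch clicks over and the front sits flush. The station stands loose in the tray and may slide back against the rim as you push; do not ram the drawer or tip the station, and leave the other toys where they are.

Things in the scene. Friction and masses are not known exactly. Their poses are not given: they have to be found in the camera images.
- tray: Clear acrylic tray, 440 mm (its x) by 660 mm (its y), walls 5 mm thick and 30 mm high, floor 5 mm thick; it cannot move. Origin: middle of its underside; z up. The station's back faces its far (+x) rim.
- station: Wooden music box shaped like a railway station, 180 mm deep (x), 220 wide (y), 250 high, loose on felt feet, 1.1 kg give or take a quarter. Origin: middle of its underside, z up; front faces its -x. Plinth with the drawer 100 mm high, front at x = -90 mm. A winding knob sticks out 25 mm from the -y wall. It starts 15 to 40 mm clear of the tray's far rim and slides at a push of 4 to 10 N.
- house_wall (a point): Middle of the front wall of the station's house, at x = -65, y = 0, z = 140 mm of the station: upright, 100 to 175 mm up, behind a platform 25 mm deep; eaves above it out to x = -80 mm. A gripper pointing straight down tends to meet this wall with its body before the drawer is home; one tilted 35 to 40 degrees, fingers pointing forward and down, stays clear.
- drawer (a joint): How far the drawer stands out of the station towards its -x, in m: 0 = home, front flush; 0.15 = outer stop. It runs with about 1.5 N of drag. Over the last 13 mm a spring ball catch resists, with up to about 14 N at 8 to 12 mm out; let go there, the drawer springs back out. Inside 5 mm the catch snaps over and pulls it home against its stop.
- drawer_front (a point): Middle of the drawer's lower front panel, on its front face, 28 mm above its lower edge and 41 mm above the station's underside. Axes as the station's. The front is 196 mm wide, 12 mm thick and 76 mm high, but for a finger notch 64 mm wide in the middle of its top edge, where it is 56 mm high. Push flat on it.
- drawer_floor (a point): On the drawer's inner floor, at mid-width, 85 mm behind the front face (mid-depth of the inside); axes as the station's. The inside is 146 mm deep (x), 172 mm wide (y), side walls 45 mm high. The floor lies 18 mm above the station's underside. Only the part that stands out of the station is open from above.
- wagon_center (a point): Centre of the mail wagon, a wooden rail van with closed body, low roof, four wheels and a coupler at each end; 110 mm long (its x), 57 mm high, about 160 g. Point 30 mm above the ground; z up. Its flat sides are 42 mm apart (y), 20 to 48 mm above the ground (roof edge flush). Rolls stiffly along x. It stands in the tray left or right of the drawer.
- wagon: The same wagon; origin on the ground under its middle.
- helicopter: Toy helicopter with a two-blade rotor, 140 mm long, 90 mm high; leave alone. Origin: middle of its underside.
- gate: Small aluminium level-crossing gate on a base 90 by 45 mm, its boom 125 mm long, hinged 64 mm up; leave alone. Origin: middle of its underside.
- marble_tunnel: Glass tube 120 mm long (x) and 48 mm across on two wooden cradles; leave alone. Origin: middle of its underside.
Mind the look-alikes: they are no part of the job. Of the things that look like the wagon, take the one that is farthest to the robot's right at the start.

How it is judged (in metres and radians):
On the way, in this order (a step that is already met when the one before it is completed fails the run):
1. The wagon stands on its wheels in the open drawer, let go (x of wagon_center in the frame of drawer_floor between -0.06 and 0.06 m and y of wagon_center in the frame of drawer_floor between -0.075 and 0.075 m and z of wagon_center in the frame of drawer_floor between 0.024 and 0.037 m and angle between wagon_center's own z axis and vertical below 0.15 rad and value of joint drawer above 0.08 m and contact force between the fingers and wagon below 0.1 N), for 0.2 s.
2. The drawer is home behind its catch (value of joint drawer below 0.003 m), for 0.2 s.
At the end, for the whole second after the job is handed in: The drawer is home (under 3 mm out), past its catch; the wagon stands on its wheels inside it (tilt under 0.15 rad); the station stands flat in the tray (tilt under 0.05 rad); both at rest. How far the station slid does not matter (value of joint drawer below 0.003 m and x of wagon_center in the frame of drawer_floor between -0.06 and 0.06 m and y of wagon_center in the frame of drawer_floor between -0.075 and 0.075 m and z of wagon_center in the frame of drawer_floor between 0.024 and 0.037 m and angle between wagon_center's own z axis and vertical below 0.15 rad and angle between station's own z axis and vertical below 0.05 rad and z of station in the frame of tray below 0.012 m and linear speed of station below 0.02 m/s and linear speed of wagon below 0.03 m/s); the robot touches nothing.
It fails at once if the drawer or station pushed with more than 45 N (contact force between any of the fingers, the arm and station above 45 N).
It fails at once if the wagon let go more than 15 mm above the drawer's floor (x of wagon_center in the frame of drawer_floor between -0.06 and 0.06 m and y of wagon_center in the frame of drawer_floor between -0.075 and 0.075 m and z of wagon_center in the frame of drawer_floor above 0.045 m and contact force between the fingers and wagon below 0.05 N).
It fails at once if the station tipped by more than 0.12 rad (angle between station's own z axis and vertical above 0.12 rad).
It fails at once if helicopter, crossing gate or marble tunnel moved by more than 20 mm (distance of any of helicopter, gate, marble_tunnel from where it was at the start of the episode above 0.02 m).
It also fails if it takes over 72 s, if anything falls off the work surface, if the arm or the gripper's body presses on something with over 40 N, if the wrist force passes 120 N, or if a joint passes its speed limit or range.

## Working session

There is one attempt and no reset: what is moved stays moved. The work goes in short steps, Python scripts to look and compute and a shell command to move; the robot and the scene stay as the last step left them, time stands still between calls to the robot, and variables do not carry over. Pictures are saved under pics/ and viewed, and the job is handed in when it is done.

```bash
ls; mkdir -p pics
python3 - <<'E'
from rig import readout, eyes, order, env
import cv2
o=readout.get_obs()
for k,v in o.items(): print(k,v)
print([a for a in dir(env) if a[0]!='_'], env.tcp_to_grasp)
for n in("scene","top"):
    print(n,eyes.camera_model(n))
    im=eyes.get_image(n); cv2.imwrite(f"pics/{n}0.png",im[:,:,::-1])
E
```

```text
pics
t 0.0
qpos [-8.44830961e+01  3.02810035e+01  8.21564003e+01  5.80086523e-05
  6.76912618e+01 -1.02278910e+01]
joint_vel [ 0.05175556 -0.03944832 -0.01463707 -0.09536123  0.10445046 -0.0022138 ]
joint_torque [ 2.60504257e-04 -4.42353702e+01 -1.78023756e+01 -3.21601046e-04
  8.39369459e-03  9.74442031e-06]
eef_pos [ 0.16954704 -0.60080866  0.23031172]
orientation [-100.25176721   89.87133436   95.49300567]
ft_force [-0.8841498   0.88366065 -0.58012612]
moment [-0.00493582  0.04078465 -0.04077914]
finger_gap 1.000909344320632
['MotionError', 'tcp_to_grasp'] -0.0187
scene {'camera_matrix': array([[474.84557565,   0.        , 255.54970833],
       [  0.        , 474.84557565, 197.58321613],
       [  0.        ,   0.        ,   1.        ]]), 'eye': array([0.09258115, 1.04159428, 1.09335967]), 'attitude': array([-1.33686872e+02, -3.59642577e-03, -1.54023973e+02])}
top {'camera_matrix': array([[477.81672246,   0.        , 257.22859597],
       [  0.        , 477.81672246, 186.74786294],
       [  0.        ,   0.        ,   1.        ]]), 'eye': array([0.33541455, 0.09384265, 1.585769  ]), 'attitude': array([-1.72783207e+02, -1.48026445e-01, -8.90119665e+01])}
```

View pics/scene0.png

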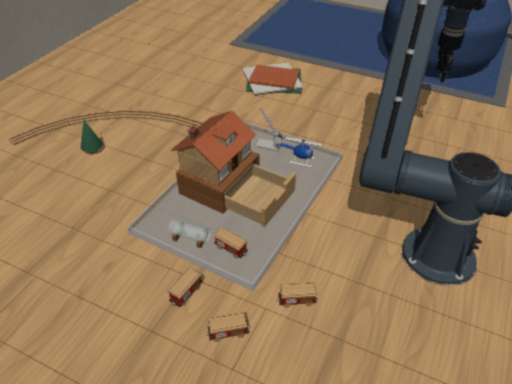

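View pics/top0.png

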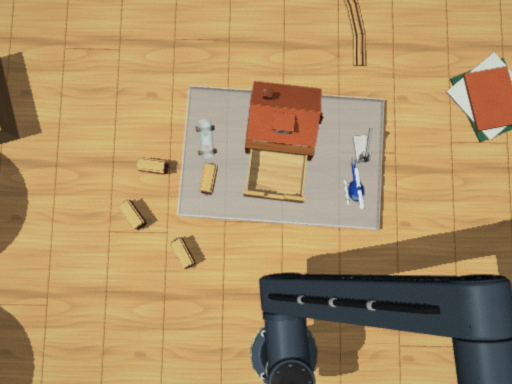

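The top view shows four wagon-like things: (208,178) in the tray, (152,165), (132,213) and (183,252). The robot's right is the image's right, so (208,178) in the tray is farthest right. The drawer stands open at about (275,175), the tunnel is at (206,140), the gate at (362,147) and the helicopter at (355,188). Next I'll take close crops.

```bash
cat > h.py <<'E'
import numpy as np, cv2
from scipy.spatial.transform import Rotation as R
from rig import readout, eyes, order, env
def rot(a): return R.from_euler('xyz',a,degrees=True).as_matrix()
def ray(n,u,v):
    c=eyes.camera_model(n); K=c['camera_matrix']
    return c['eye'], rot(c['attitude'])@np.linalg.solve(K,[u,v,1.])
def onz(n,u,v,z):
    e,d=ray(n,u,v); return e+d*(z-e[2])/d[2]
def proj(n,p):
    c=eyes.camera_model(n); q=c['camera_matrix']@(rot(c['attitude']).T@(np.array(p)-c['eye'])); return q[:2]/q[2]
def crop(n,u0,v0,u1,v1,s,out):
    im=eyes.get_image(n)[:,:,::-1]
    cv2.imwrite(out,cv2.resize(im[v0:v1,u0:u1],None,fx=s,fy=s,interpolation=cv2.INTER_CUBIC)); return im
E
python3 - <<'E'
from h import *
crop('top',175,75,335,225,4,'pics/c1.png')
crop('scene',130,100,350,290,3.5,'pics/c2.png')
E
```

```text
(no output)
```

View pics/c1.png

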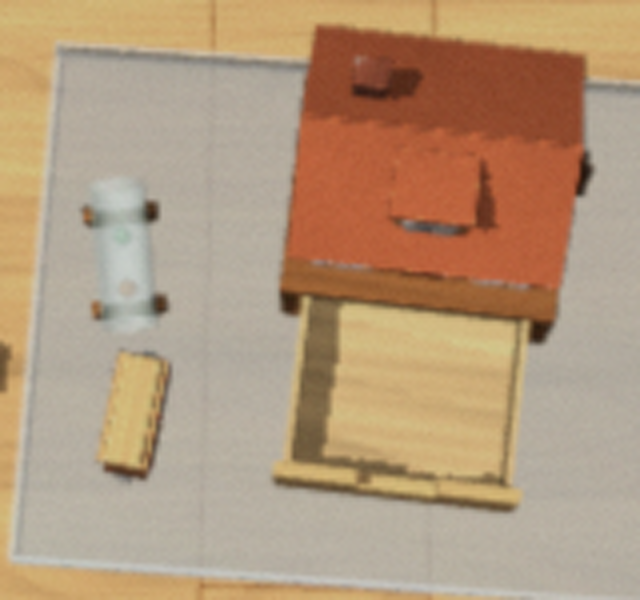

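View pics/c2.png

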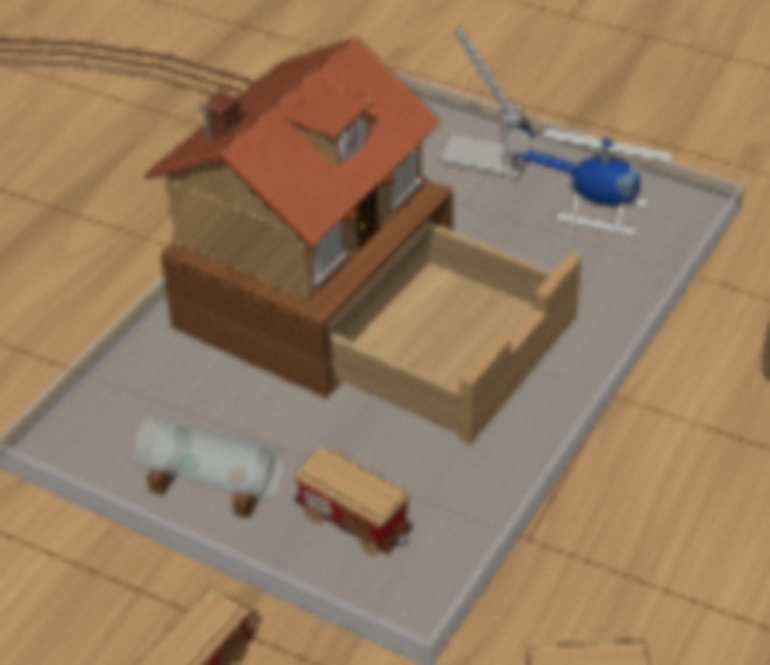

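The crop confirms the choice: the in-tray wagon has a red body and a tan roof, at crop (133,413), i.e. about (208,178) in the full top view. Next I'll measure the wagon, drawer and station.

Run:
```python
from h import *
im=eyes.get_image('top'); hsv=cv2.cvtColor(im,cv2.COLOR_RGB2HSV)
m=((hsv[...,1]>75)&(hsv[...,0]>8)&(hsv[...,0]<30)&(hsv[...,2]>140)).astype('uint8')
sub=np.zeros_like(m); sub[158:200,195:222]=m[158:200,195:222]
cs,_=cv2.findContours(sub,cv2.RETR_EXTERNAL,cv2.CHAIN_APPROX_NONE)
c=max(cs,key=cv2.contourArea); r=cv2.minAreaRect(c); print(r)
b=cv2.boxPoints(r); print(b)
w=np.array([onz('top',*p,0.060)[:2] for p in b]); print(w, w.mean(0)); 
for i in range(4): d=w[(i+1)%4]-w[i]; print(np.linalg.norm(d),np.degrees(np.arctan2(d[1],d[0])))
def C(u,v): return 175+(u+.5)/4-.5, 75+(v+.5)/4-.5
# drawer front top edge (outer), front top z=.005+.013+.076=.094
print('front outer top corners',[onz('top',*C(*p),0.094)[:2] for p in((275,482),(519,505))])
print('plinth front top',[onz('top',*C(*p),0.105)[:2] for p in((283,292),(555,320))])
print('tray corners',[onz('top',*p,0.03)[:2] for p in(C(58,45),C(12,560),(385,99),(381,228))])
hel=(hsv[...,0]>105)&(hsv[...,0]<130)&(hsv[...,1]>120);
```

```text
((207.6538543701172, 177.2307586669922), (12.74754810333252, 28.04460334777832), 11.309932708740234)
[[198.65385 189.73076]
 [204.15385 162.23076]
 [216.65385 164.73076]
 [211.15385 192.23076]]
[[0.51568359 0.2813644 ]
 [0.60566666 0.26648696]
 [0.59817593 0.22578773]
 [0.50830098 0.24095366]] [0.55695679 0.25364819]
0.09120465929163987 -9.388121080331883
0.04138283177197546 -100.42863119588682
0.09114555055968601 170.42186826534206
0.04107956828951871 79.64684042231588
front outer top corners [array([0.49707924, 0.13628005]), array([ 0.48229926, -0.05535516])]
plinth front top [array([0.64675287, 0.13280513]), array([ 0.62809907, -0.0819128 ])]
tray corners [array([0.87111745, 0.32866452]), array([0.43640874, 0.35083572]), array([ 0.8373746 , -0.33122244]), array([ 0.40445777, -0.31114174])]
```

```bash
cat >> h.py <<'E'
def plan(target=None,jawyaw=None):
    o=readout.get_obs(); T=rot(o['orientation']); p=np.array(o['eef_pos'])
    print('t',round(float(o['t']),2),'pos',p.round(4),'F',np.round(o['ft_force'],1),'gap',round(float(o['finger_gap']),3),'q',np.round(o['qpos'],1))
    print('tool x',T[:,0].round(3),'y',T[:,1].round(3))
    jy=np.degrees(np.arctan2(T[1,1],T[0,1])); print('jaw yaw',round(jy,2))
    if target is not None: print('full-scale units (2cm) to go, tool axes',(T.T@(np.array(target)-p)/0.02).round(2))
    if jawyaw is not None:
        d=(jawyaw-jy+90)%180-90; print('jaw turn world deg',round(d,2),'-> spin units (about tool x, down)',round(-d/6,2))
E
python3 - <<'E'
from h import *
plan([.557,.2535,.231],80.5)
# check wagon in scene view
for p in ([.557,.2535,.062],[.557,.2535,.005]): print(proj('scene',p))
im=eyes.get_image('scene');hsv=cv2.cvtColor(im,cv2.COLOR_RGB2HSV)
m=((hsv[...,1]>70)&(hsv[...,0]>8)&(hsv[...,0]<30)&(hsv[...,2]>120)).astype('uint8')
s=np.zeros_like(m); s[222:262,210:250]=m[222:262,210:250]
cs,_=cv2.findContours(s,cv2.RETR_EXTERNAL,cv2.CHAIN_APPROX_NONE); c=max(cs,key=cv2.contourArea); r=cv2.minAreaRect(c); print(r); print([onz('scene',*q,.058)[:2] for q in cv2.boxPoints(r)], onz('scene',*r[0],.058))
E
```

```text
t 0.25 pos [ 0.1696 -0.6012  0.2308] F [-0.5 -0.2 -1.3] gap 1.002 q [-84.5  30.3  82.1  -0.   67.7 -10.2]
tool x [-0.     0.001 -1.   ] y [ 0.271 -0.962 -0.001]
jaw yaw -74.25
full-scale units (2cm) to go, tool axes [ 3.000e-02 -3.587e+01 -3.024e+01]
jaw turn world deg -25.25 -> spin units (about tool x, down) 4.21
[230.49342069 237.71597662]
[231.19127939 250.46593186]
((230.0934600830078, 238.33383178710938), (31.322246551513672, 12.801265716552734), 29.357751846313477)
[array([0.60645276, 0.26728685]), array([0.611627  , 0.22052697]), array([0.51138749, 0.23893551]), array([0.50857329, 0.28387627])] [0.55871839 0.25305102 0.058     ]
```

```bash
python3 -m creep '{"translation":[[0,-0.5,-0.4],[0,-1,-0.84],[0,-1,-0.84],[0,-1,-0.84],[0,-1,-0.84],[0,-1,-0.84],[0,-1,-0.84],[0,-1,-0.84],[0,-1,-0.84],[0,-1,-0.84],[0,-1,-0.84],[0,-1,-0.84]],"spin":[0,0,0,0,0,0,0,0,0,0,0,0]}' 1 40
python3 -m creep '{"translation":[[0,-1,-0.84],[0,-1,-0.84],[0,-1,-0.84],[0,-1,-0.84],[0,-1,-0.84],[0,-1,-0.84],[0,-1,-0.84],[0,-1,-0.84],[0,-1,-0.84],[0,-1,-0.84],[0,-1,-0.84],[0,-1,-0.84]],"spin":[0,0,0,0,0,0,0,0,0,0,0,0]}'
python3 -c "
from h import *
plan([.558,.2535,.231],80.5)"
```

```text
t: 1.3
eef_pos: [0.2931, -0.3267, 0.2315]
orientation: [106.4, 90.0, -57.9]
ft_force: [0.7, 0.8, 0.1]
finger_gap: 0.996
t: 2.3
eef_pos: [0.4221, -0.0409, 0.2315]
orientation: [144.5, 90.0, -19.8]
ft_force: [-0.4, -0.9, -0.7]
finger_gap: 0.998
t 2.3 pos [ 0.4221 -0.0409  0.2315] F [-0.4 -0.9 -0.7] gap 0.998 q [-20.7  14.7 109.5   0.   55.7  53.6]
tool x [ 0.001 -0.    -1.   ] y [ 0.271 -0.962  0.   ]
jaw yaw -74.26
full-scale units (2cm) to go, tool axes [  0.03 -12.32 -10.53]
jaw turn world deg -25.24 -> spin units (about tool x, down) 4.21
```

```bash
python3 -m creep '{"translation":[[0,-1,-0.84],[0,-1,-0.84],[0,-1,-0.84],[0,-1,-0.84],[0,-1,-0.84],[0,-1,-0.84],[0,-1,-0.84],[0,-1,-0.84],[0,-1,-0.84],[0,-1,-0.84],[0,-0.5,-0.5],[0,0,0]],"spin":[0,0,0,0,0,0,0,0,0,0,0,0]}'
python3 -m creep '{"translation":[[0,0,0],[0,0,0],[0,0,0],[0,0,0],[0,0,0],[0,0,0],[0,0,0]],"spin":[0.8,0.9,0.9,0.8,0.8,0,0]}'
python3 -c "
from h import *
plan([.558,.2535,.231],80.5)"
```

```text
t: 3.3
eef_pos: [0.5375, 0.2109, 0.2314]
orientation: [-167.9, 89.8, 28.0]
ft_force: [-0.4, -0.1, 0.6]
finger_gap: 1.001
t: 3.88
eef_pos: [0.5357, 0.2076, 0.2313]
orientation: [42.8, 90.0, -146.6]
ft_force: [1.1, -0.1, -0.4]
finger_gap: 0.997
t 3.88 pos [0.5357 0.2076 0.2313] F [ 1.1 -0.1 -0.4] gap 0.997 q [ 10.1  26.3  89.5  -0.   64.2 109.4]
tool x [-0. -0. -1.] y [-0.163 -0.987  0.   ]
jaw yaw -99.37
full-scale units (2cm) to go, tool axes [ 0.01 -2.45 -0.73]
jaw turn world deg -0.13 -> spin units (about tool x, down) 0.02
```

```bash
python3 -m creep '{"translation":[[0,-0.8,-0.23],[0,-0.8,-0.25],[0,-0.85,-0.25],[0,0,0],[0.8,0,0],[1,0,0],[1,0,0],[1,0,0],[1,0,0],[0.2,0,0],[0,0,0]],"spin":[0,0,0,0,0,0,0,0,0,0,0]}'
python3 - <<'E'
from h import *
plan([.558,.2535,.017],80.5)
crop('top',175,125,255,215,6,'pics/d1.png'); crop('scene',170,180,290,280,5,'pics/d2.png')
E
```

```text
t: 4.8
eef_pos: [0.557, 0.2532, 0.1298]
orientation: [26.8, 89.7, -162.7]
ft_force: [0.0, -0.1, -0.1]
finger_gap: 1.0
t 4.8 pos [0.557  0.2532 0.1298] F [ 0.  -0.1 -0.1] gap 1.0 q [ 14.   36.5  88.9  -0.   54.8 113.4]
tool x [-0.004 -0.001 -1.   ] y [-0.164 -0.987  0.002]
jaw yaw -99.42
full-scale units (2cm) to go, tool axes [ 5.64 -0.03 -0.07]
jaw turn world deg -0.08 -> spin units (about tool x, down) 0.01
```

View pics/d1.png

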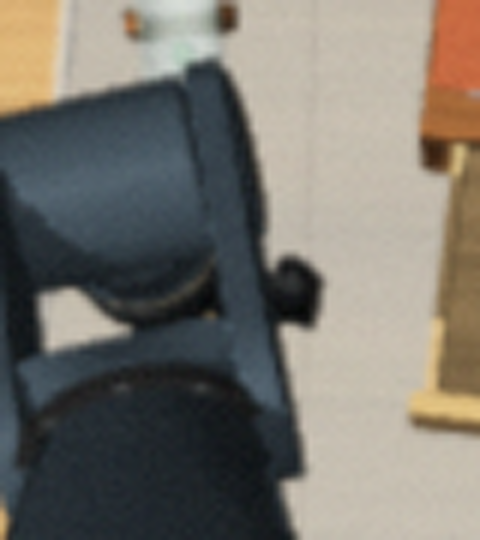

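View pics/d2.png

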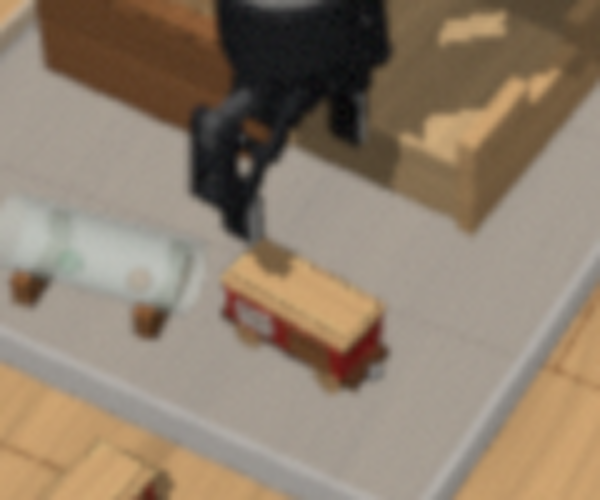

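The scene crop shows the gripper above the wagon, with the near fingertip at crop (245,235) and the wagon at (300,300). The way down is clear, so I'll descend.

```bash
python3 -m creep '{"translation":[[0.8,0,-0.07],[0.8,0,0],[0.8,0,0],[0.8,0,0],[0.8,0,0],[0.6,0,0],[0.5,0,0],[0.5,0,0],[0,0,0],[0,0,0]],"spin":[0,0,0,0,0,0,0,0,0,0]}'
python3 - <<'E'
from h import *
plan([.558,.2535,.017],80.5)
crop('scene',170,180,290,280,5,'pics/e2.png')
E
```

```text
t: 5.73
eef_pos: [0.5599, 0.254, 0.0192]
orientation: [25.5, 90.0, -164.0]
ft_force: [-0.7, 0.4, 0.6]
finger_gap: 1.002
t 5.73 pos [0.5599 0.254  0.0192] F [-0.7  0.4  0.6] gap 1.002 q [ 14.   46.1  91.3  -0.   42.6 113.5]
tool x [-0. -0. -1.] y [-0.164 -0.986  0.   ]
jaw yaw -99.45
full-scale units (2cm) to go, tool axes [0.11 0.04 0.09]
jaw turn world deg -0.05 -> spin units (about tool x, down) 0.01
```

View pics/e2.png

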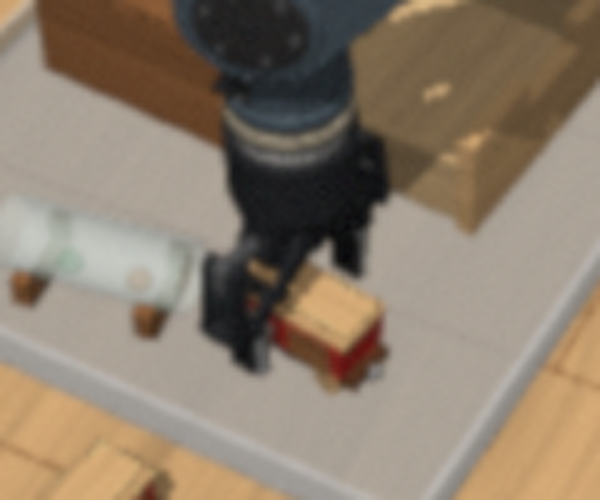

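Run:
```python
from h import *
for p in ([.568,.303,.035],[.5595,.254,.062],[.561,.2535,.03]): print((proj('scene',p)-[170,180])*5)
```

```text
[246.49761636 371.88674469]
[298.24235283 287.74004144]
[298.44283008 322.53788689]
```

Consistent: the near finger projects to crop (246,372), where it is seen. The jaws straddle the wagon's middle, so I'll close.

```bash
python3 -m creep '{"translation":[[0.1,0,0],[0,0,0],[0,0,0],[0,0,0],[0,0,0],[0,0,0],[0,0,0],[0,0,0],[0,0,0],[0,0,0]],"spin":[0,0,0,0,0,0,0,0,0,0]}' 0 40
python3 -m creep '{"translation":[[-0.3,0,0],[-0.3,0,0],[-0.4,0,0],[-0.5,0,0],[-0.5,0,0],[0,0,0]],"spin":[0,0,0,0,0,0]}'
python3 - <<'E'
from h import *
plan()
crop('scene',170,160,290,280,5,'pics/f2.png')
E
```

```text
t: 6.62
eef_pos: [0.5602, 0.2541, 0.0178]
orientation: [-153.0, 89.9, 17.5]
ft_force: [-0.9, 0.4, 5.1]
finger_gap: 0.487
t: 7.12
eef_pos: [0.5615, 0.2545, 0.0599]
orientation: [-156.4, 89.7, 14.2]
ft_force: [0.9, 0.5, -1.6]
finger_gap: 0.491
t 7.12 pos [0.5615 0.2545 0.0599] F [ 0.9  0.5 -1.6] gap 0.491 q [ 14.   42.5  90.6   0.   46.6 113.5]
tool x [ 0.005  0.001 -1.   ] y [-0.164 -0.986 -0.002]
jaw yaw -99.45
```

View pics/f2.png

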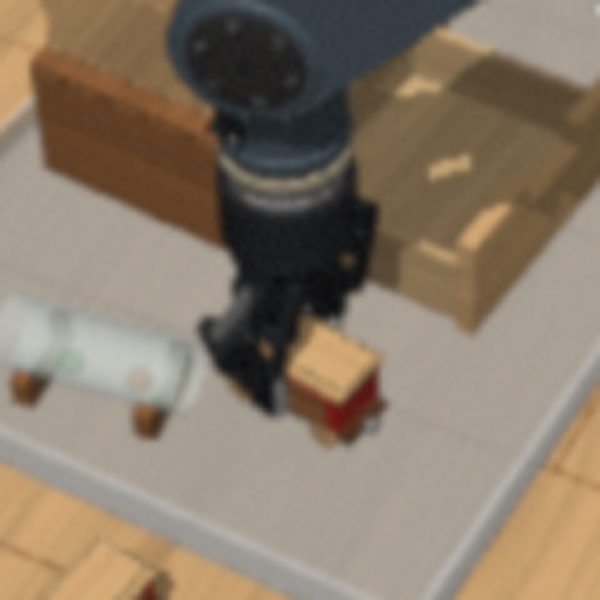

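Gripped: gap 0.49 is about 42 mm, and the wagon is level and off the floor. Next I'll raise it and carry it over the drawer.

```bash
python3 -m creep '{"translation":[[-0.7,0,0],[-0.8,0,0],[-0.8,0,0],[-0.8,0,0],[-0.7,0,0],[-0.3,0,0],[0,0,0]],"spin":[0,0,0,0,0,-0.4,-0.4]}'
python3 -c "
from h import *
plan([.569,.0335,.14],85.3)"
```

```text
t: 7.75
eef_pos: [0.5608, 0.2543, 0.1412]
orientation: [-161.5, 89.8, 14.0]
ft_force: [-0.3, -0.7, -1.1]
finger_gap: 0.486
t 7.75 pos [0.5608 0.2543 0.1412] F [-0.3 -0.7 -1.1] gap 0.486 q [ 14.   35.8  88.2   0.   55.8 108.5]
tool x [ 0.003  0.001 -1.   ] y [-0.079 -0.997 -0.001]
jaw yaw -94.54
full-scale units (2cm) to go, tool axes [ 0.05 10.97 -1.28]
jaw turn world deg -0.16 -> spin units (about tool x, down) 0.03
```

```bash
python3 -m creep '{"translation":[[0,0.5,-0.3],[0,1,-0.5],[0,1,-0.5],[0,1,0],[0,1,0],[0,1,0],[0,1,0],[0,1,0],[0,1,0],[0,1,0],[0,1,0],[0,0.47,0]],"spin":[0,0,0,0,0,0,0,0,0,0,0,0]}'
python3 -m creep '{"translation":[[0,0,0],[0,0,0]],"spin":[0,0]}'
python3 - <<'E'
from h import *
plan([.569,.0335,.14],85.3)
crop('scene',170,120,320,250,5,'pics/g2.png'); crop('top',225,125,335,225,6,'pics/g1.png')
E
```

```text
t: 8.75
eef_pos: [0.5676, 0.0303, 0.1388]
orientation: [40.5, 89.9, -144.4]
ft_force: [-0.7, -0.5, -2.5]
finger_gap: 0.487
t: 8.92
eef_pos: [0.5679, 0.0328, 0.139]
orientation: [-37.6, 90.0, 137.6]
ft_force: [1.0, 0.4, -2.1]
finger_gap: 0.488
t 8.92 pos [0.5679 0.0328 0.139 ] F [ 1.   0.4 -2.1] gap 0.488 q [-8.  33.  95.1  0.  51.9 86.8]
tool x [-0.001  0.001 -1.   ] y [-0.083 -0.997 -0.001]
jaw yaw -94.78
full-scale units (2cm) to go, tool axes [-0.05 -0.04 -0.05]
jaw turn world deg 0.08 -> spin units (about tool x, down) -0.01
```

View pics/g2.png

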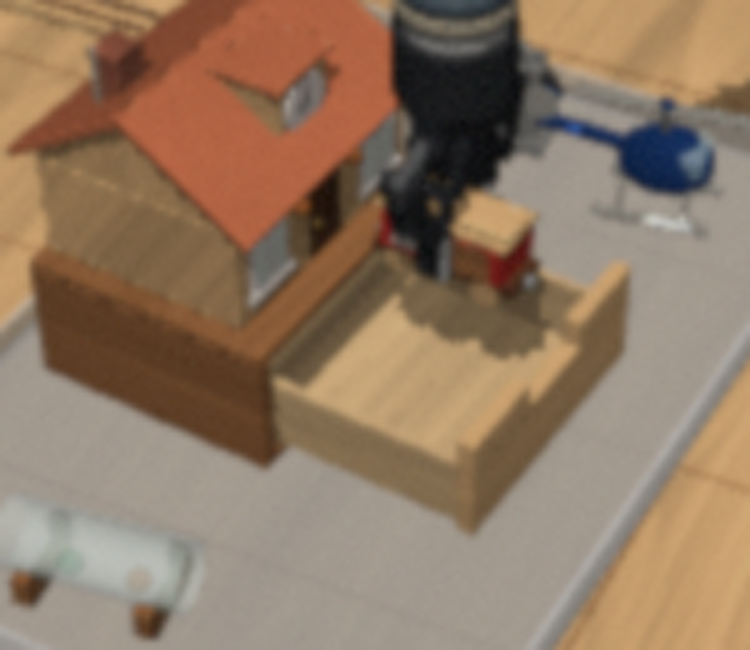

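View pics/g1.png

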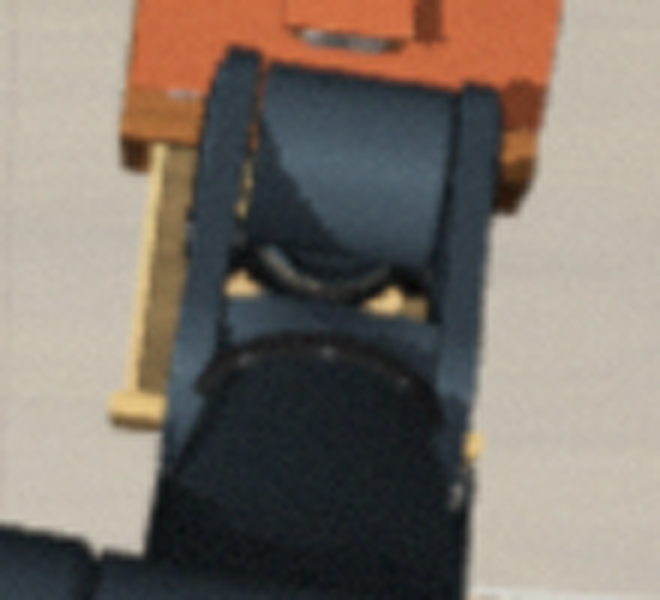

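The wagon hangs over the drawer with the front at scene crop (470–630, 270–450). I'll cross-check the drawer's position in the scene view.

Run:
```python
from h import *
S=lambda u,v:(170+(u+.5)/5-.5,120+(v+.5)/5-.5)
a=onz('scene',*S(474,452),.094);b=onz('scene',*S(630,268),.094);c=onz('scene',*S(268,358),.105);print(a,b,c)
x=np.array([.9966,-.082]);y=np.array([.082,.9966])
o=np.array([.490,.040])
for p in(a,b,c): print((p[:2]-o)@x,(p[:2]-o)@y)
```

```text
[0.50382962 0.13744266 0.094     ] [ 0.48463159 -0.05767319  0.094     ] [0.64698862 0.1292849  0.105     ]
0.005792305915449612 0.09824538638676553
0.002659041103058957 -0.09778131585689016
0.14913349858709235 0.10185439672853462
```

```bash
python3 -m creep '{"translation":[[0.3,0,-0.15],[0.7,0,0],[0.7,0,0],[0.7,0,0],[0.6,0,0],[0.5,0,0],[0.4,0,0],[0.4,0,0],[0.3,0,0],[0.2,0,0],[0,0,0],[0,0,0]],"spin":[0,0,0,0,0,0,0,0,0,0,0,0]}'
python3 - <<'E'
from h import *
plan([.571,.0335,.036],85.3)
crop('scene',170,120,320,250,5,'pics/i2.png')
E
```

```text
t: 10.02
eef_pos: [0.5711, 0.0329, 0.0433]
orientation: [179.9, 90.0, -4.8]
ft_force: [-0.2, 0.6, -1.6]
finger_gap: 0.484
t 10.02 pos [0.5711 0.0329 0.0433] F [-0.2  0.6 -1.6] gap 0.484 q [-7.9 41.9 97.5  0.  40.6 86.8]
tool x [ 0. -0. -1.] y [-0.081 -0.997  0.   ]
jaw yaw -94.66
full-scale units (2cm) to go, tool axes [ 0.37 -0.03  0.01]
jaw turn world deg -0.04 -> spin units (about tool x, down) 0.01
```

View pics/i2.png

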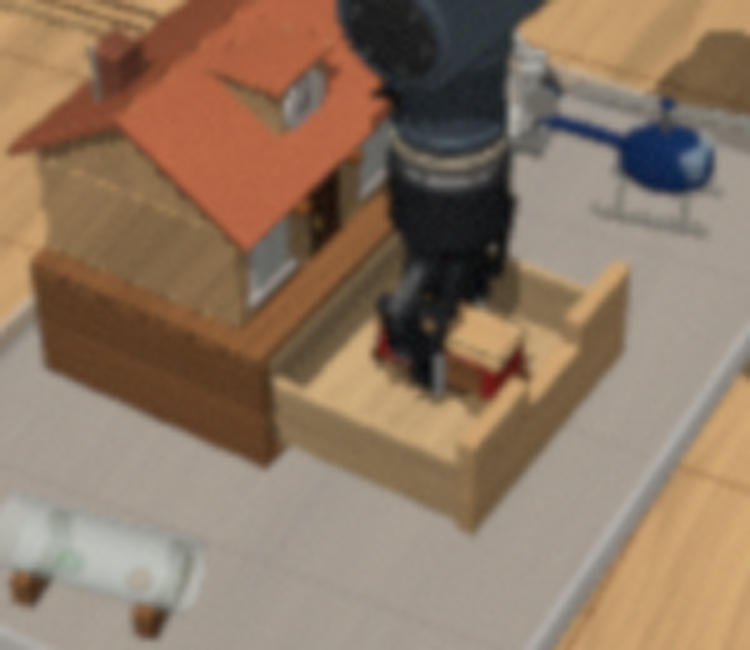

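The wagon is inside the drawer, level and about 7 mm above the floor (scene crop (450,350)). I'll lower it gently and watch the force.

```bash
python3 -m creep '{"translation":[[0.1,0,0],[0.1,0,0],[0.08,0,0],[0,0,0],[0,0,0]],"spin":[0,0,0,0,0]}'
python3 -m creep '{"translation":[[0.05,0,0],[0.05,0,0],[0,0,0]],"spin":[0,0,0]}'
```

```text
t: 10.48
eef_pos: [0.5709, 0.033, 0.0377]
orientation: [-2.6, 90.0, 172.7]
ft_force: [0.6, -0.0, -1.6]
finger_gap: 0.486
t: 10.73
eef_pos: [0.5712, 0.0329, 0.0359]
orientation: [176.8, 90.0, -7.8]
ft_force: [-0.3, 0.2, -1.6]
finger_gap: 0.488
```

```bash
python3 -m creep '{"translation":[[0.05,0,0],[0.05,0,0],[0,0,0]],"spin":[0,0,0]}'
```

```text
t: 10.98
eef_pos: [0.5726, 0.0328, 0.0353]
orientation: [178.0, 89.8, -6.6]
ft_force: [-0.1, 0.3, 8.1]
finger_gap: 0.487
```

Contact (8 N up). I'll release and rise.

```bash
python3 -m creep '{"translation":[[-0.02,0,0],[0,0,0],[0,0,0],[0,0,0],[0,0,0],[0,0,0],[0,0,0],[0,0,0],[0,0,0]],"spin":[0,0,0,0,0,0,0,0,0]}' 1 40
python3 -m creep '{"translation":[[-0.3,0,0],[-0.6,0,0],[-0.8,0,0],[-0.8,0,0],[-0.8,0,0],[-0.8,0,0],[-0.8,0,0],[-0.8,0,0],[0,0,0]],"spin":[0,0,0,0,0,0,0,0,0]}'
python3 - <<'E'
from h import *
plan([.571,.0335,.036],85.3)
crop('scene',170,120,320,250,5,'pics/j2.png')
E
```

```text
t: 11.73
eef_pos: [0.571, 0.033, 0.0341]
orientation: [-72.4, 90.0, 102.9]
ft_force: [0.5, 0.7, 0.4]
finger_gap: 0.997
t: 12.48
eef_pos: [0.5733, 0.0328, 0.1524]
orientation: [177.0, 89.5, -7.6]
ft_force: [1.2, -0.5, -0.3]
finger_gap: 0.999
t 12.48 pos [0.5733 0.0328 0.1524] F [ 1.2 -0.5 -0.3] gap 0.999 q [-7.9 32.1 94.1  0.  53.4 86.8]
tool x [ 0.008 -0.001 -1.   ] y [-0.081 -0.997  0.   ]
jaw yaw -94.65
full-scale units (2cm) to go, tool axes [ 5.82 -0.03  0.17]
jaw turn world deg -0.05 -> spin units (about tool x, down) 0.01
```

View pics/j2.png

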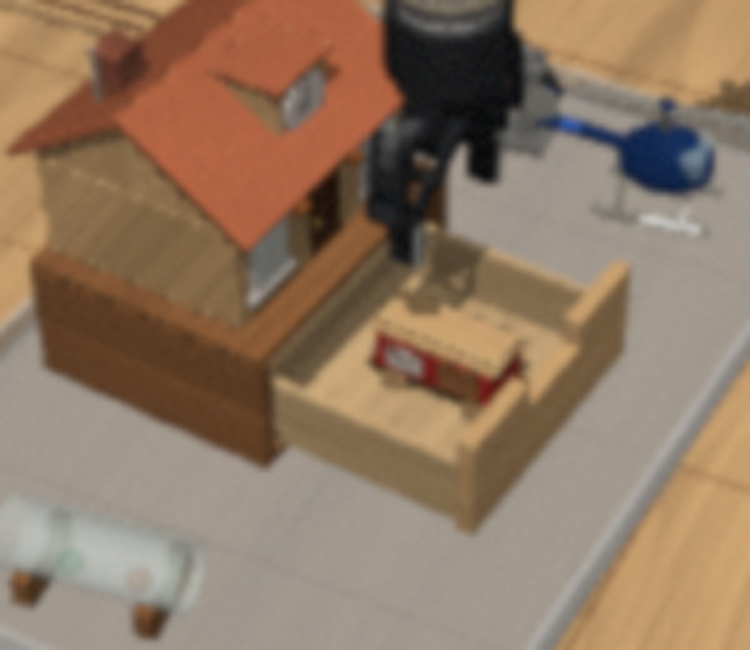

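The wagon stands on its wheels in the drawer at scene crop (445,350), clear of the fingers. To push, I can't tilt the gripper with these moves. Instead I'll turn the jaws along the station's x while fully open and push with the back of the leading finger. That puts it 57 mm ahead of the axis, so the body stays clear of the house wall. First I'll back off and turn.

```bash
python3 -m creep '{"translation":[[0,0,0.5],[0,0,1],[0,0,1],[0,0,1],[0,0,1],[0,0,1],[0,0,1],[0,0,1],[0,0,0.4],[0,0,0]],"spin":[0,0,0,0,0,0,0,0,0,0]}' 1 120
python3 -m creep '{"translation":[[0,0,0],[0,0,0],[0,0,0],[0,0,0],[0,0,0],[0,0,0],[0,0,0],[0,0,0],[0,0,0],[0,0,0],[0,0,0],[0,0,0]],"spin":[-1,-1,-1,-1,-1,-1,-1,-1,-1,-1,-1,-1]}'
python3 -m creep '{"translation":[[0,0,0],[0,0,0],[0,0,0],[0,0,0],[0,0,0]],"spin":[-1,-1,-1,0,0]}'
python3 - <<'E'
from h import *
plan([.416,.046,.030],-4.7)
E
```

```text
t: 13.37
eef_pos: [0.4106, 0.0463, 0.1477]
orientation: [-4.7, 89.8, 170.6]
ft_force: [-0.9, 0.1, -0.8]
finger_gap: 0.998
t: 14.37
eef_pos: [0.4156, 0.0454, 0.1481]
orientation: [104.1, 89.9, -8.3]
ft_force: [0.5, -1.0, -0.4]
finger_gap: 1.003
t: 14.78
eef_pos: [0.4149, 0.0455, 0.1481]
orientation: [86.8, 89.9, -8.0]
ft_force: [-0.2, -0.0, 0.5]
finger_gap: 1.0
t 14.78 pos [0.4149 0.0455 0.1481] F [-0.2 -0.   0.5] gap 1.0 q [ -9.2  23.1 115.8   0.   41.   -4.3]
tool x [ 0.001 -0.    -1.   ] y [ 0.996 -0.084  0.001]
jaw yaw -4.82
full-scale units (2cm) to go, tool axes [ 5.9   0.05 -0.03]
jaw turn world deg 0.12 -> spin units (about tool x, down) -0.02
```

```bash
python3 -m creep '{"translation":[[0.5,0,0],[0.8,0,0],[0.8,0,0],[0.8,0,0],[0.8,0,0],[0.7,0,0],[0.5,0,0],[0.4,0,0],[0.3,0,0],[0.3,0,0],[0,0,0]],"spin":[0,0,0,0,0,0,0,0,0,0,0]}'
python3 - <<'E'
from h import *
plan([.416,.046,.030],-4.7)
crop('scene',190,120,340,250,5,'pics/k2.png'); crop('top',225,125,335,225,6,'pics/k1.png')
E
```

```text
t: 15.7
eef_pos: [0.4135, 0.0458, 0.0294]
orientation: [-95.8, 90.0, 169.5]
ft_force: [0.0, 0.3, 0.2]
finger_gap: 0.999
t 15.7 pos [0.4135 0.0458 0.0294] F [0.  0.3 0.2] gap 0.999 q [ -9.2  38.8 120.4   0.   20.9  -4.5]
tool x [-0.001  0.    -1.   ] y [ 0.997 -0.082 -0.001]
jaw yaw -4.7
full-scale units (2cm) to go, tool axes [-0.03  0.12 -0.02]
jaw turn world deg 0.0 -> spin units (about tool x, down) -0.0
```

View pics/k2.png

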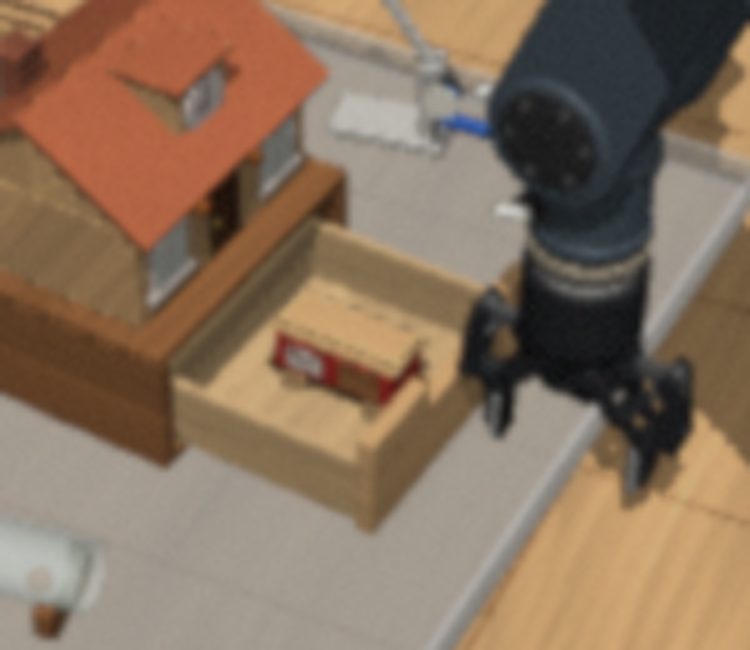

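View pics/k1.png

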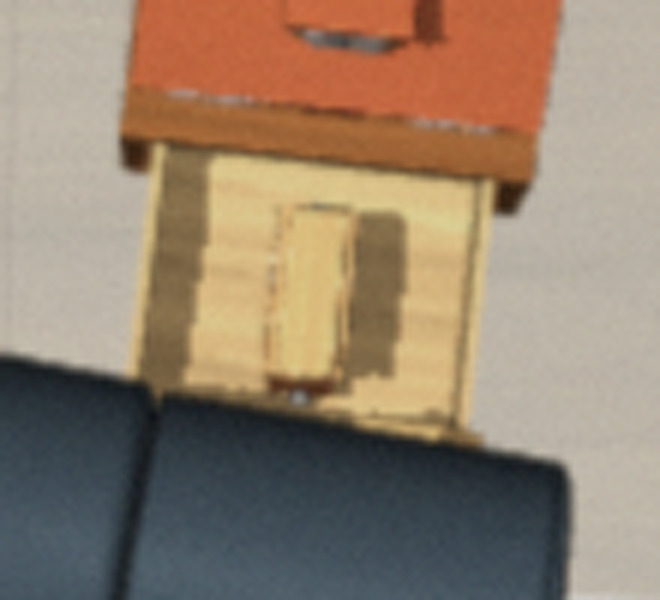

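The scene crop shows the knuckle of the leading finger at (480,340) bulging farther out than its tip at (497,430). I'll measure that profile in the jaw plane to choose the push height.

Run:
```python
from h import *
crop('scene',275,170,335,225,10,'pics/l2.png')
```

```text
(no output)
```

View pics/l2.png

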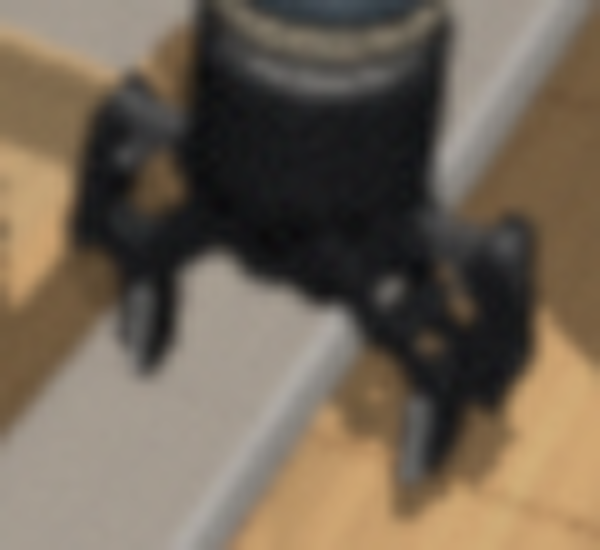

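Run:
```python
from h import *
o=readout.get_obs();p=np.array(o['eef_pos']);T=rot(o['orientation']);j=T[:,1];n=np.cross(j,[0,0,1]);n/=np.linalg.norm(n)
for nm,u,v in [('L out top',95,110),('L out mid',78,190),('L out bottom',78,240),('L low bottom right',115,255),('L tip edge',122,330),('L tip end',148,378),('R top',520,215),('R out',537,300),('R out bottom',525,375),('R low',490,408),('R tip outer',450,450),('R tip end',405,515)]:
    for off in (0,.011):
        q0=p+n*off*(np.sign(n[1])); e,d=ray('scene',275+(u+.5)/10-.5,170+(v+.5)/10-.5); x=e+d*((q0-e)@n)/(d@n); print(nm,off,'s %.1f z %.1f'%(((x-p)@j)*1e3,x[2]*1e3))
```

```text
L out top 0 s 71.4 z 140.3
L out top 0.011 s 66.0 z 151.2
L out mid 0 s 75.7 z 105.5
L out mid 0.011 s 70.2 z 116.7
L out bottom 0 s 74.7 z 84.9
L out bottom 0.011 s 69.3 z 96.3
L low bottom right 0 s 61.7 z 84.7
L low bottom right 0.011 s 56.5 z 96.2
L tip edge 0 s 57.7 z 54.3
L tip edge 0.011 s 52.5 z 66.1
L tip end 0 s 47.6 z 38.2
L tip end 0.011 s 42.5 z 50.2
R top 0 s -66.3 z 162.3
R top 0.011 s -70.1 z 172.9
R out 0 s -75.1 z 132.6
R out 0.011 s -78.8 z 143.5
R out bottom 0 s -74.8 z 101.6
R out bottom 0.011 s -78.5 z 112.9
R low 0 s -65.5 z 82.9
R low 0.011 s -69.3 z 94.4
R tip outer 0 s -54.7 z 59.3
R tip outer 0.011 s -58.7 z 71.1
R tip end 0 s -43.0 z 24.3
R tip end 0.011 s -47.1 z 36.5
```

The knuckle stands about 14 mm ahead of the finger's back, from roughly 60 mm above the TCP. The plan has two phases:
- **Phase 1:** push in the notch with the finger's back, at this height, which clears the tray rim.
- **Phase 2:** back off, go low inside the tray and push the last part with the knuckle flat on the panel. It is the foremost part there, so nothing else can touch the house.

```bash
python3 -m creep '{"translation":[[0,0.2,0],[0,0.2,0],[0,0.2,0],[0,0.15,0],[0,0.15,0],[0,0.15,0],[0,0.15,0],[0,0,0]],"spin":[0,0,0,0,0,0,0,0]}'
python3 -m creep '{"translation":[[0,0.15,0],[0,0.15,0],[0,0.2,0],[0,0.2,0],[0,0.2,0],[0,0.2,0],[0,0.2,0],[0,0.15,0],[0,0.1,0],[0,0,0]],"spin":[0,0,0,0,0,0,0,0,0,0]}'
python3 - <<'E'
from h import *
plan([.543,.0355,.030],-4.7)
crop('scene',190,120,340,250,5,'pics/m2.png')
E
```

```text
t: 16.52
eef_pos: [0.438, 0.0438, 0.0301]
orientation: [88.0, 90.0, -6.7]
ft_force: [0.4, 0.6, 0.1]
finger_gap: 1.001
t: 17.35
eef_pos: [0.4693, 0.0412, 0.0301]
orientation: [88.5, 89.9, -6.1]
ft_force: [-1.0, -0.2, -0.6]
finger_gap: 1.001
t 17.35 pos [0.4693 0.0412 0.0301] F [-1.  -0.2 -0.6] gap 1.001 q [ -8.6  39.7 112.5   0.   27.7  -4. ]
tool x [ 0.002 -0.    -1.   ] y [ 0.997 -0.081  0.002]
jaw yaw -4.65
full-scale units (2cm) to go, tool axes [ 0.01  3.7  -0.01]
jaw turn world deg -0.05 -> spin units (about tool x, down) 0.01
```

View pics/m2.png

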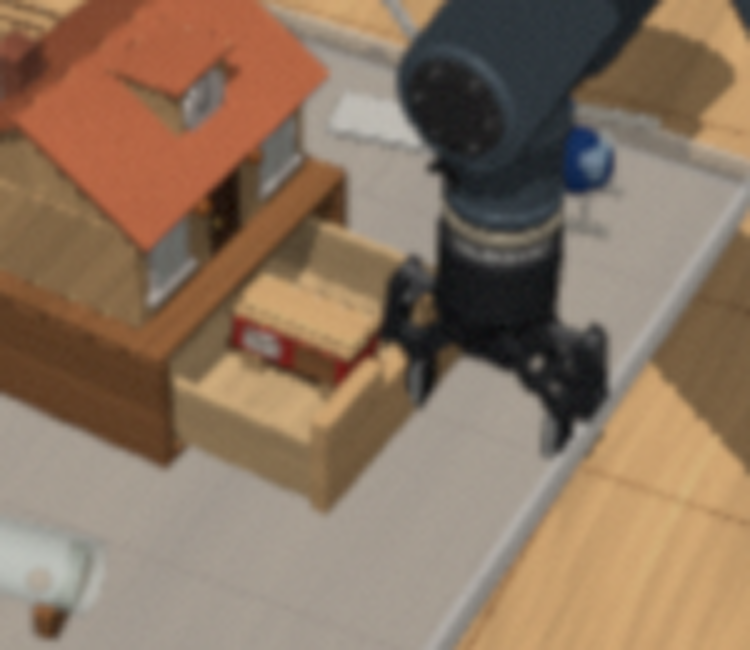

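The drawer is sliding in with little force, its near corner moving from crop (372,525) to (325,508). The wagon is riding along upright. I'll continue.

```bash
python3 -m creep '{"translation":[[0,0.15,0],[0,0.2,0],[0,0.2,0],[0,0.2,0],[0,0.2,0],[0,0.2,0],[0,0.2,0],[0,0.2,0],[0,0.2,0],[0,0.15,0],[0,0.1,0],[0,0,0]],"spin":[0,0,0,0,0,0,0,0,0,0,0,0]}'
python3 - <<'E'
from h import *
plan([.543,.0355,.030],-4.7)
crop('scene',190,120,340,250,5,'pics/n2.png')
E
```

```text
t: 18.4
eef_pos: [0.5091, 0.038, 0.0302]
orientation: [90.5, 89.9, -4.1]
ft_force: [-0.5, 0.9, -0.7]
finger_gap: 0.996
t 18.4 pos [0.5091 0.038  0.0302] F [-0.5  0.9 -0.7] gap 0.996 q [ -8.3  40.9 106.8   0.   32.3  -3.6]
tool x [ 0.001 -0.    -1.   ] y [ 0.997 -0.081  0.001]
jaw yaw -4.65
full-scale units (2cm) to go, tool axes [ 0.01  1.7  -0.01]
jaw turn world deg -0.05 -> spin units (about tool x, down) 0.01
```

View pics/n2.png

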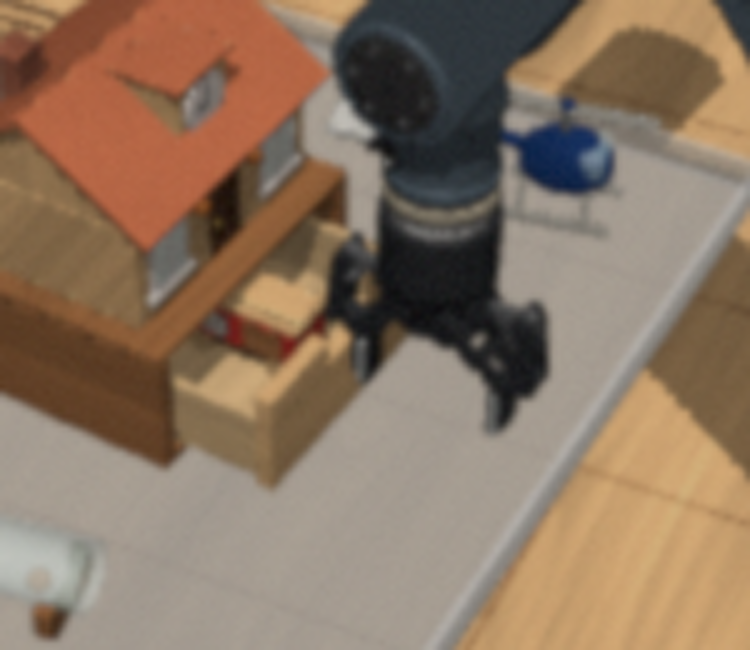

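Run:
```python
from h import *
S=lambda u,v:(190+(u+.5)/5-.5,120+(v+.5)/5-.5)
x=np.array([.9966,-.082]);y=np.array([.082,.9966])
P=[onz('scene',*S(*c),.018)[:2] for c in((374,530),(325,510),(272,489))]
Q=[onz('scene',*S(*c),.094)[:2] for c in((374,452),(322,425),(268,405))]
for a in(P,Q): print([((p-a[0])@x).round(4) for p in a],[p@x for p in a])
print('tcp along x',np.array([.5091,.038])@x, 'plinth front',np.array([.6374,.0265])@x)
```

```text
[np.float64(0.0), np.float64(0.0347), np.float64(0.0726)] [np.float64(0.4938041254031552), np.float64(0.5285150798174222), np.float64(0.5664302605724693)]
[np.float64(0.0), np.float64(0.0382), np.float64(0.0752)] [np.float64(0.4908463059154496), np.float64(0.5290678577293761), np.float64(0.5660225447306566)]
tcp along x 0.50425306 plinth front 0.63305984
```

```bash
python3 -m creep '{"translation":[[0,0.15,0],[0,0.2,0],[0,0.2,0],[0,0.2,0],[0,0.2,0],[0,0.2,0],[0,0.2,0],[0,0.1,0],[0,0.05,0],[0,0,0]],"spin":[0,0,0,0,0,0,0,0,0,0]}'
python3 -m creep '{"translation":[[0,-0.2,0],[0,-0.5,0],[0,-0.5,0],[0,-0.3,0],[0,0,0],[0.3,0,0],[0.3,0,0],[0.2,0,0],[0.2,0,0],[0.1,0,0],[0,0,0]],"spin":[0,0,0,0,0,0,0,0,0,0,0]}'
python3 - <<'E'
from h import *
plan([.543,.0355,.006],-4.7)
crop('scene',190,120,340,250,5,'pics/o2.png')
E
```

```text
t: 19.28
eef_pos: [0.5387, 0.0356, 0.0302]
orientation: [90.8, 89.9, -3.9]
ft_force: [-0.4, 0.4, 0.5]
finger_gap: 0.995
t: 20.2
eef_pos: [0.508, 0.0381, 0.0073]
orientation: [-94.4, 89.9, 170.9]
ft_force: [0.1, -0.1, 0.6]
finger_gap: 0.996
t 20.2 pos [0.508  0.0381 0.0073] F [ 0.1 -0.1  0.6] gap 0.996 q [ -8.3  43.4 107.1   0.   29.5  -3.6]
tool x [-0.001  0.    -1.   ] y [ 0.997 -0.081 -0.001]
jaw yaw -4.66
full-scale units (2cm) to go, tool axes [ 0.07  1.76 -0.01]
jaw turn world deg -0.04 -> spin units (about tool x, down) 0.01
```

View pics/o2.png

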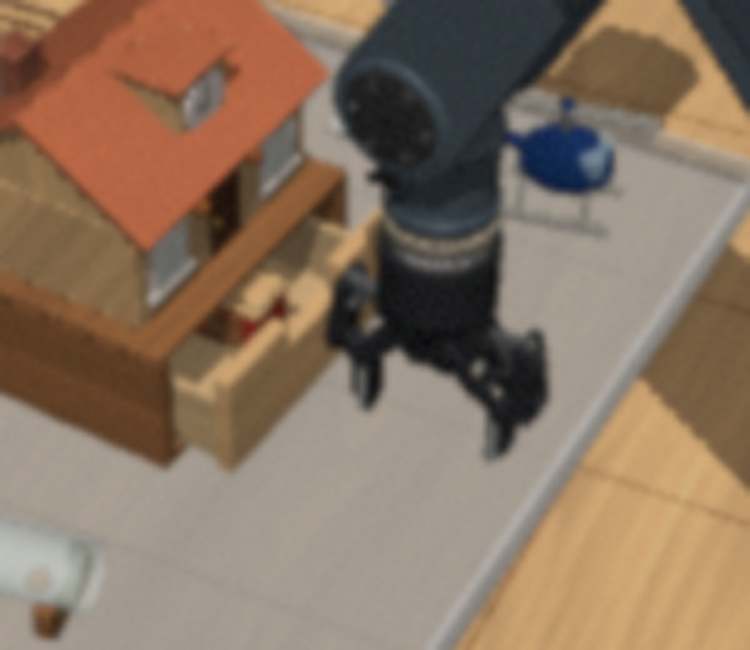

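The drawer is about 37 mm out, and the gripper is low and clear inside the tray. I'll go slightly lower and approach with the knuckle in the notch, in small steps.

```bash
python3 -m creep '{"translation":[[0.1,0.1,0],[0.1,0.2,0],[0,0.2,0],[0,0.2,0],[0,0.15,0],[0,0.15,0],[0,0.15,0],[0,0.15,0],[0,0.15,0],[0,0.1,0],[0,0,0]],"spin":[0,0,0,0,0,0,0,0,0,0,0]}'
python3 - <<'E'
from h import *
plan([.543,.0355,.003],-4.7)
crop('scene',190,120,340,250,5,'pics/p2.png')
E
```

```text
t: 21.17
eef_pos: [0.5399, 0.0354, 0.0042]
orientation: [88.6, 89.9, -6.0]
ft_force: [-0.5, 0.0, 0.7]
finger_gap: 1.002
t 21.17 pos [0.5399 0.0354 0.0042] F [-0.5  0.   0.7] gap 1.002 q [ -8.1  44.7 102.6   0.   32.6  -3.4]
tool x [ 0.001 -0.    -1.   ] y [ 0.997 -0.081  0.001]
jaw yaw -4.65
full-scale units (2cm) to go, tool axes [ 0.06  0.15 -0.02]
jaw turn world deg -0.05 -> spin units (about tool x, down) 0.01
```

View pics/p2.png

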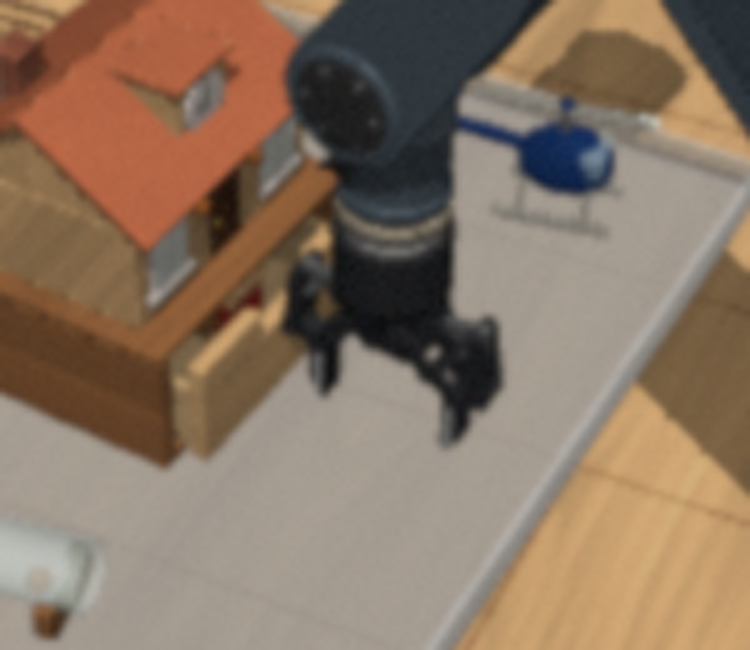

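Run:
```python
from h import *
S=lambda u,v:(190+(u+.5)/5-.5,120+(v+.5)/5-.5)
x=np.array([.9966,-.082])
for c,z in (((234,471),.018),((206,460),.018),((188,372),.094),((218,383),.094),((170,466),.005)): print(onz('scene',*S(*c),z)[:2]@x)
print(np.array([.5399,.0354])@x)
```

```text
0.5954239841652252
0.6159756009575945
0.6236269065359586
0.6024864455860368
0.6402825710232724
0.53516154
```

The knuckle is in contact, with an offset over 70 mm, and the drawer is about 20 mm out. I'll move on slowly towards the catch, watching the force.

```bash
python3 -m creep '{"translation":[[0,0.06,0],[0,0.08,0],[0,0.08,0],[0,0.08,0],[0,0.06,0],[0,0,0]],"spin":[0,0,0,0,0,0]}'
python3 -m creep '{"translation":[[0,0.06,0],[0,0.06,0],[0,0.06,0],[0,0.06,0],[0,0,0]],"spin":[0,0,0,0,0]}'
```

```text
t: 21.72
eef_pos: [0.5467, 0.0349, 0.0041]
orientation: [88.6, 90.0, -6.1]
ft_force: [-1.3, -0.0, 0.1]
finger_gap: 1.002
t: 22.13
eef_pos: [0.5511, 0.0345, 0.0041]
orientation: [-91.5, 90.0, 173.8]
ft_force: [-1.0, -0.1, -0.1]
finger_gap: 1.003
```

```bash
python3 -m creep '{"translation":[[0,0.06,0],[0,0.06,0],[0,0.06,0],[0,0]],"spin":[0,0,0]}' 2>&1 | tail -3; python3 -m creep '{"translation":[[0,0.06,0],[0,0.06,0],[0,0.06,0],[0,0,0]],"spin":[0,0,0,0]}'
python3 -m creep '{"translation":[[0,0.06,0],[0,0.06,0],[0,0.06,0],[0,0,0]],"spin":[0,0,0,0]}'
```

```text
$.spin: bad value
t: 22.47
eef_pos: [0.5517, 0.0349, 0.0037]
orientation: [-94.1, 89.6, 171.2]
ft_force: [-5.7, 1.2, 0.9]
finger_gap: 0.998
t: 22.8
eef_pos: [0.5552, 0.0346, 0.0036]
orientation: [-93.9, 89.6, 171.5]
ft_force: [-6.2, 0.9, 1.0]
finger_gap: 1.0
```

At 6 N it's either on the catch or the station is starting to slide. (One call was malformed and refused whole, with no harm.) I'll continue in small steps.

```bash
python3 -m creep '{"translation":[[0,0.06,0],[0,0.06,0],[0,0.06,0],[0,0.06,0],[0,0,0]],"spin":[0,0,0,0,0]}'
python3 -m creep '{"translation":[[0,0.06,0],[0,0.06,0],[0,0.06,0],[0,0.06,0],[0,0,0]],"spin":[0,0,0,0,0]}'
python3 - <<'E'
from h import *
plan()
crop('scene',190,120,340,250,5,'pics/q2.png')
E
```

```text
t: 23.22
eef_pos: [0.5599, 0.0342, 0.0035]
orientation: [-93.6, 89.6, 171.8]
ft_force: [-6.3, 1.6, 1.7]
finger_gap: 0.996
t: 23.63
eef_pos: [0.5648, 0.0338, 0.0034]
orientation: [-93.6, 89.6, 171.8]
ft_force: [-5.5, 0.6, 0.1]
finger_gap: 1.005
t 23.63 pos [0.5648 0.0338 0.0034] F [-5.5  0.6  0.1] gap 1.005 q [-7.9 45.7 98.6  0.  36.1 -3.2]
tool x [-0.006  0.001 -1.   ] y [ 0.997 -0.081 -0.006]
jaw yaw -4.65
```

View pics/q2.png

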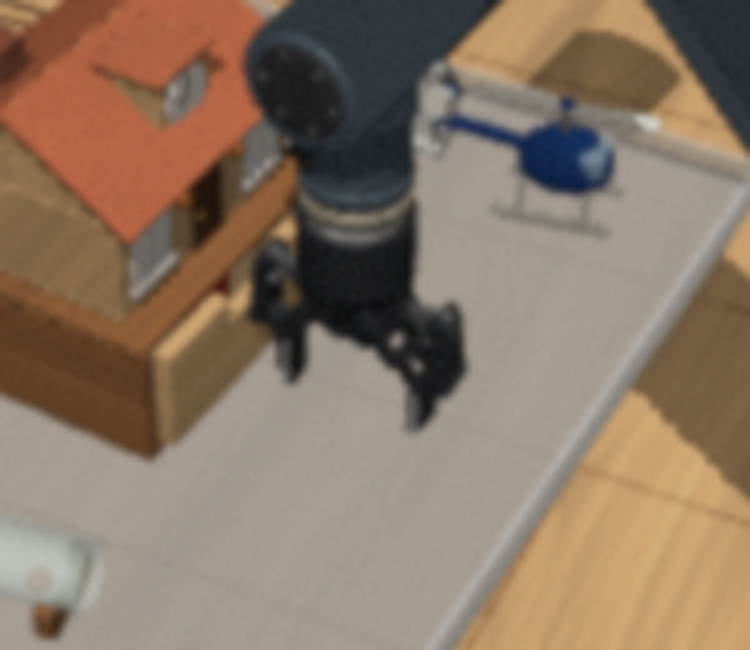

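The station is sliding back at about 6 N, its corner moving from crop (170,465) to (152,460), with the drawer resting on its catch. I'll keep going to the rim.

```bash
python3 -m creep '{"translation":[[0,0.07,0],[0,0.07,0],[0,0.07,0],[0,0.07,0],[0,0,0]],"spin":[0,0,0,0,0]}'
python3 -m creep '{"translation":[[0,0.06,0],[0,0.06,0],[0,0.06,0],[0,0.06,0],[0,0,0]],"spin":[0,0,0,0,0]}'
```

```text
t: 24.1
eef_pos: [0.5704, 0.0333, 0.0034]
orientation: [-93.5, 89.6, 171.8]
ft_force: [-5.1, 0.6, -0.0]
finger_gap: 0.997
t: 24.52
eef_pos: [0.5751, 0.0329, 0.0034]
orientation: [-93.5, 89.6, 171.9]
ft_force: [-5.8, -0.5, 1.2]
finger_gap: 1.002
```

```bash
python3 -m creep '{"translation":[[0,0.06,0],[0,0.06,0],[0,0.06,0],[0,0,0]],"spin":[0,0,0,0]}'
python3 -m creep '{"translation":[[0,0.06,0],[0,0.06,0],[0,0.06,0],[0,0,0]],"spin":[0,0,0,0]}'
```

```text
t: 24.85
eef_pos: [0.5787, 0.0326, 0.0034]
orientation: [-93.4, 89.6, 171.9]
ft_force: [-6.1, 0.7, 1.2]
finger_gap: 1.0
t: 25.18
eef_pos: [0.5823, 0.0323, 0.0034]
orientation: [-93.2, 89.6, 172.1]
ft_force: [-6.1, 0.6, 0.6]
finger_gap: 1.002
```

```bash
python3 -m creep '{"translation":[[0,0.06,0],[0,0.06,0],[0,0.06,0],[0,0,0]],"spin":[0,0,0,0]}'
python3 - <<'E'
from h import *
crop('top',175,65,335,205,4,'pics/r1.png')
crop('scene',130,100,330,250,4,'pics/r2.png')
E
```

```text
t: 25.52
eef_pos: [0.5833, 0.0325, 0.0031]
orientation: [-93.2, 89.3, 172.2]
ft_force: [-10.1, 0.5, 1.5]
finger_gap: 0.999
```

View pics/r1.png

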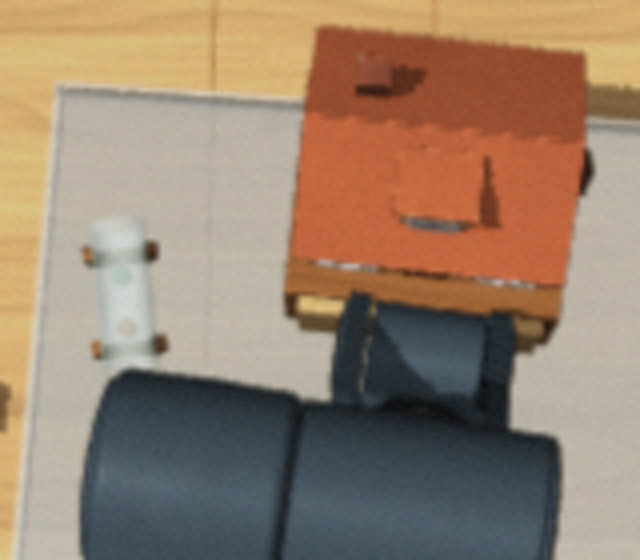

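View pics/r2.png

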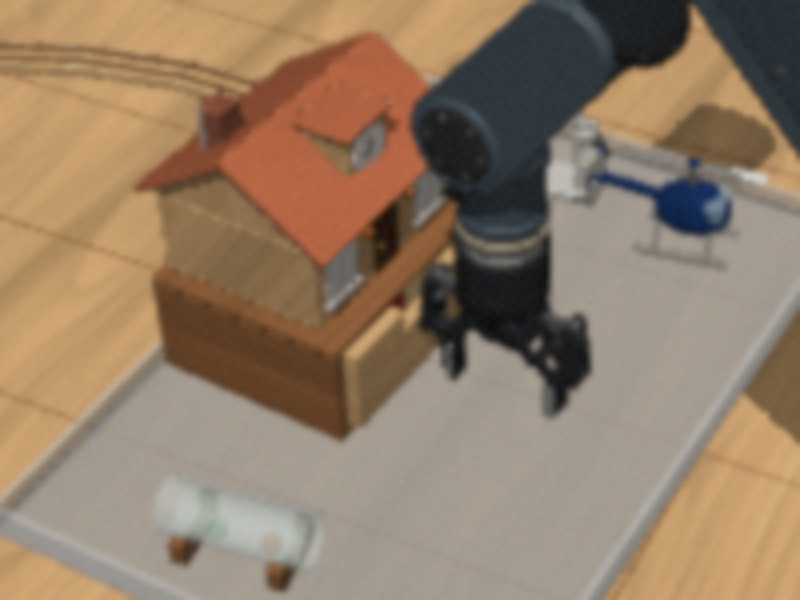

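The force is up to 10 N: the station is against the far rim and flat, with the drawer about 10 mm out on its catch, and the gripper clear of the eaves. I'll push through the catch in small steps.

```bash
python3 -m creep '{"translation":[[0,0.06,0],[0,0.06,0],[0,0,0]],"spin":[0,0,0]}'
```

```text
t: 25.87
eef_pos: [0.5844, 0.0325, 0.003]
orientation: [-92.9, 89.2, 172.5]
ft_force: [-10.7, 1.1, 1.9]
finger_gap: 1.004
```

```bash
python3 -m creep '{"translation":[[0,0.06,0],[0,0.06,0],[0,0,0]],"spin":[0,0,0]}'
```

```text
t: 26.12
eef_pos: [0.5881, 0.032, 0.0029]
orientation: [-92.7, 89.3, 172.7]
ft_force: [-6.2, 0.7, -2.6]
finger_gap: 0.998
```

```bash
python3 -m creep '{"translation":[[0,0.06,0],[0,0.06,0],[0,0,0]],"spin":[0,0,0]}'
python3 - <<'E'
from h import *
crop('scene',190,130,290,230,6,'pics/s2.png')
E
```

```text
t: 26.37
eef_pos: [0.5953, 0.0311, 0.0037]
orientation: [-93.5, 89.9, 171.9]
ft_force: [-3.6, -0.6, -1.2]
finger_gap: 1.002
```

View pics/s2.png

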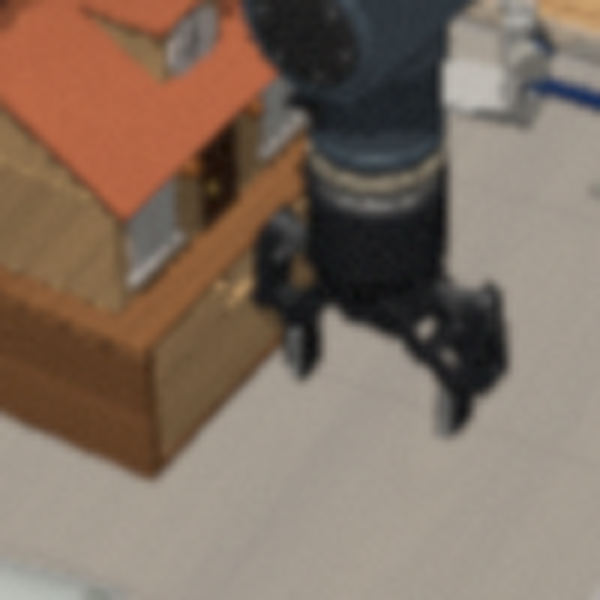

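The catch snapped over: the TCP ran forward about 11 mm while the force dropped, and the front now looks flush at crop (155,350)–(155,480). I'll back off and check.

```bash
python3 -m creep '{"translation":[[0,-0.1,0],[0,-0.3,0],[0,-0.6,0],[0,-0.8,0],[0,-0.8,0],[0,0,0],[-0.5,0,0],[-0.8,0,0],[-0.8,0,0],[-0.8,0,0],[0,0,0]],"spin":[0,0,0,0,0,0,0,0,0,0,0]}'
python3 -m creep '{"translation":[[-0.8,0,0],[-0.8,0,0],[-0.8,0,0],[-0.8,-0.3,0],[-0.6,-0.8,0],[0,-1,0],[0,-1,0],[0,-0.6,0],[0,0,0],[0,0,0]],"spin":[0,0,0,0,0,0,0,0,0,0]}'
python3 - <<'E'
from h import *
plan()
crop('top',175,65,335,205,4,'pics/t1.png')
crop('scene',130,100,330,250,4,'pics/t2.png')
E
```

```text
t: 27.33
eef_pos: [0.549, 0.0345, 0.066]
orientation: [86.7, 89.4, -8.0]
ft_force: [1.2, -0.0, -0.1]
finger_gap: 1.002
t: 28.17
eef_pos: [0.4718, 0.0409, 0.1385]
orientation: [86.6, 89.9, -8.0]
ft_force: [0.8, 0.1, -0.2]
finger_gap: 0.997
t 28.17 pos [0.4718 0.0409 0.1385] F [ 0.8  0.1 -0.2] gap 0.997 q [ -8.6  27.3 108.7   0.   43.8  -3.9]
tool x [ 0.003 -0.    -1.   ] y [ 0.997 -0.081  0.003]
jaw yaw -4.66
```

View pics/t1.png

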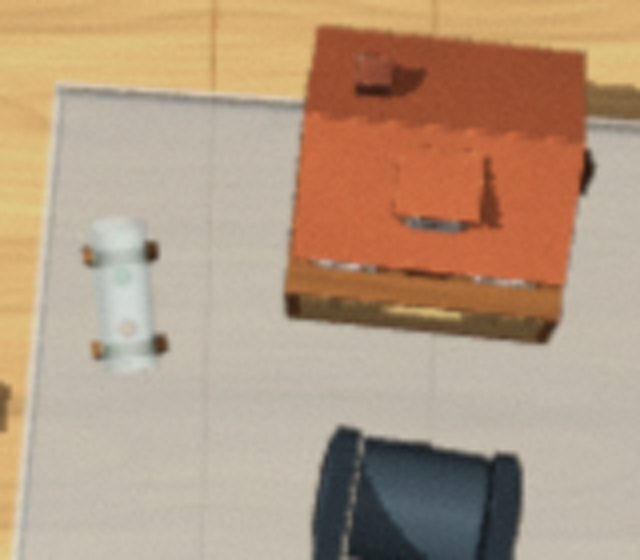

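View pics/t2.png

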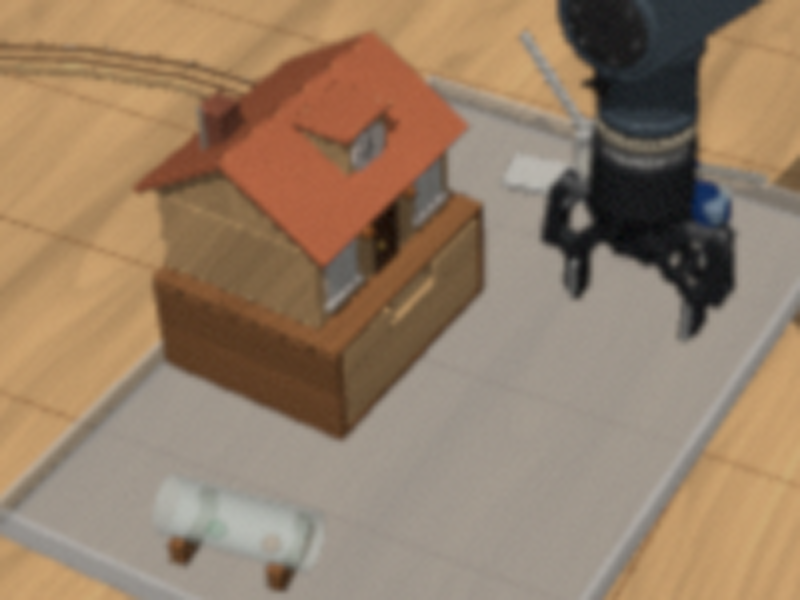

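The drawer front sits flush at scene crop (345–480, 210–430). The station is flat against the rim, the tunnel, gate and helicopter look undisturbed, and the robot is clear. I'll hand in.

```bash
python3 -c "
from rig import order
print(order.sign_off())"
```

```text
the job is handed in; nothing more can be done
None
```

The mail wagon is in the drawer, and the drawer is home behind its catch. I handed the job in at about 28 s of the 72 s allowed.

**Placing:** I took the wagon in the tray, the one farthest to the robot's right, and lowered it until the wheels touched the drawer floor (8 N contact). I let it go there. The picture after release showed it upright on its wheels.

**Pushing:** These moves can't tilt the gripper, so I turned it with the jaws fully open and pushed with the outside of the leading finger. The last part was done low, with that finger's knuckle against the panel at the notch. The station slid back to the rim at about 6 N. The highest force I read was about 11 N, but I only had readings at the end of each move. The catch then snapped over: the tool ran forward about 11 mm and the force dropped.

**Last checks:**
- **Drawer and station:** both views show the front flush and the station flat against the far rim.
- **Other toys:** the tunnel and gate look undisturbed. The helicopter was partly hidden behind the gripper in the last picture, and I judged all three by eye only.
- **Robot:** it is clear of everything.
- **Wagon:** it can't be seen in the closed drawer. I last saw part of it, with nothing amiss, with the drawer about 10 mm out.

**Problems:** one move was malformed and refused, with no effect. My estimates of the drawer's position differed by a few millimetres between views, which made no difference.

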